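# Fit the pan arm onto the camera drive's splined shaft

## Robot

A 6-joint arm with a two-finger parallel gripper is mounted at the origin on the work surface. World frame = base frame: x ahead of the robot, y to its left, z up, the work surface at z = 0. Lengths are in m, angles in rad, forces in N, time in s.
With the tool pointing down it reaches from about 0.375 to 0.975 m from the base axis. Payload 3.8 kg.
Tool frame: the origin (TCP) lies midway between the tips of the shut fingers; the grasp point (between the pads) lies 19 mm behind it; z points along the fingers, y is the direction in which the jaws open and shut (so a half turn about z gives the same grasp; the last joint's range is limited). The gripper opens to 85 mm and grips with 20 to 120 N. Pads are 22 mm wide; open, the fingers measure 114 mm over their backs; the gripper's body (76 mm by 85 mm) begins 54 mm behind the grasp point. The pads swing forward as they close: fully open they stand 13 mm farther back than shut.
Start: joints at [-0.037, 0.264, 1.604, -0, 1.274, -0.037], TCP at [0.675, -0, 0.2] pointing down, gripper open.
Joint ranges: [-2.63, 2.63], [-0.94, 2.18], [0.31, 2.57], [-1.31, 4.45], [0, 2.66], [-2.55, 2.55]. Speed limits (rad/s): [2.57, 2.57, 3.14, 3.14, 3.14, 3.14].

## Interface

Orientations are given as a rotation vector (axis times angle).
In Python, from workcell import bot gives the robot as it stands.
- The arm moves only by the tool drive_tool, never from a script. Its argument "deltas" is a list of rows, each an object with "hand": the opening, from 0 (shut) to 1 (fully open); "offset": the shift along the world's x, y, z in cm, a list of three; "angular": the turn, a rotation vector about the world's x, y, z in degrees, a list of three. A call has 1 to 8 rows; each row is the pose to reach, as a shift and turn from the pose commanded when the call began; what a row does not reach only later rows make up. A row lasts 1/8 s, in which the tool goes at most 62.5 mm and 10.7 degrees, less where a joint would pass 70% of its speed; a pose out of reach is approached as far as the arm can. A call with a gripper value outside its range is refused whole. The fingers move at their own pace and stop on an object; "force" is the grip in N (left out, the last holds). Time passes only in rows, so rows that repeat a pose let the fingers close. It gives the time, the measured TCP pose, the force and the opening at its end, in the units of the state.
- bot.read_state(): the state, without advancing time (a new reading comes with each control period).
- bot.read_camera(name): name is "scene" or "side" or "wrist"; returns a dict with "frame" (384x512x3 uint8, blue, green, red), "mtx" (3x3 intrinsics, pixels), "k1" (the pictures are not rectified: a ray, as slopes to the right and down, at radius r is drawn at 1 + k1 r^2 times it, then the intrinsics apply), "R" (3x3) and "t" (3): a world point X has camera coordinates R X + t. Camera axes: x right, y down, z forward; pixel columns grow to the right and rows downward; lengths in m; the calibration is good to about 2 mm. A picture is of the moment at which its call begins. There is no depth.
- bot.finish_job(): hands the job in, once; it reports no verdict.
The state is a dict: "time": time; "q": joint angles; "joint_vel": joint speeds; "joint_torque": joint torques, N m; "tool_pos": TCP position; "tcp_rot": TCP orientation; "wrist_force": force on the tool from outside, world axes, zero at the start; "torque": the same for the moment, N m; "width": opening from 0.0 (shut) to 1.0 (fully open).
Only numpy, scipy, OpenCV 4.12 (cv2) and the standard library are available. Lean on these libraries where they do the work, as an engineer would, in place of code of your own. Each camera call takes 0.05 s, during which the arm holds its last target. There are 200 camera calls.

## Task

Pick up the loose pan arm with the orange end, turn it until its cross-shaped bore matches the ribs of the camera drive's shaft, and slide it fully home on the shoulder without forcing it: touch down slowly and feel for the match with a light press of a few newtons (a knock or push over 60 N harms the gears). Then swing the arm, with the shaft, until its orange end points along the red line, and let go, leaving everything else on the bench where it is.

Things in the scene. Friction and masses are not known exactly. Their poses are not given: they have to be found in the camera images.
- drive: Camera pan drive fixed to the bench: white box 190 x 120 x 45 mm (x -65 to +125, y +-60), grey skirt. Origin on the bench under the shaft axis, z up. A steel splined shaft stands on it. The shaft turns about z against about 0.12 N m of gear friction and stays where it is left, but pressing hard while turning drags it along. A red line runs on its top along +x.
- shoulder (a point): Centre of the top of the round aluminium boss (34 mm across) at the foot of the shaft, 65 mm above the bench, on the shaft axis; the hub's underside must rest on it. Axes as the drive's (x along the red line), NOT the ribs'.
- nose (a point): Shaft axis at the ribs' top, 16 mm above the shoulder; drive's axes. Below: four ribs in a cross, 24 mm tip to tip, each 7 mm wide. Above: round domed nose 10.8 mm across, ending 9.4 mm higher, which centres the bore. The ribs' angle changes every time and is not given: seen from above the nearest rib counter-clockwise of the red line is 0.35 to 1.22 rad from it.
- mark (a point): Point on the red line on the drive's top, 100 mm from the shaft axis along the drive's +x. The line runs 80 to 120 mm from the axis, with a red square on it.
- lever: Pan arm, loose, 0.2 to 0.33 kg: grey square hub 36 x 36 mm, 40 mm high, standing on the bench. Origin at the hub's centre, on the bore axis, 20 mm above its underside. An orange arm 18 mm wide, 12 mm thick runs along +x to a round end; a grey balance tail, 28 mm wide, runs to x = -44 mm. It balances on the hub. Hub flats at y = +-18 mm are free for a grip from above.
- lever_tip (a point): Centre of the arm's round orange end (28 mm across), 66 mm along the lever's +x and 9 mm above the hub's centre.
- lever_underside (a point): Centre of the hub's underside on the bore axis, 20 mm below the hub's centre; axes as the lever's. The cross-shaped bore runs right through the hub: slots along the lever's x and y, 9.5 mm wide, 26.4 mm tip to tip, so about 1.2 mm play each side and ribs enter within about 0.1 rad. It fits in any of four quarter turns.
- cam_a: White bullet camera, 150 x 70 mm, 81 mm high, lying at the back; origin under its middle. Bystander.
- cam_b: Second such white bullet camera. Bystander.
- collar: Plain aluminium ring, 36 mm across, 18 mm high, round 20 mm hole; not for the shaft. Origin under its centre. Bystander.
- driver: Screwdriver with a red handle, lying along its x on the left. Bystander.
- tray: Blue parts tray 160 x 100 x 30 mm on the right; origin under its centre. Bystander.
- gland: Black plastic ring, 24 mm across, 14 mm high, in the blue tray. Bystander.
- mouse: Black computer mouse, 100 x 58 x 32 mm, back left. Bystander.
Things that resemble listed ones, but are neither listed nor needed, are in the scene too. Of the things shaped like the drive, the white one is meant. Of the things that look like the lever, take the one that is farthest from the robot's base at the start.

How it is judged:
At the end, for the whole second after the job is handed in: The pan arm is on the shaft, hub underside within 2.5 mm of the shoulder and within 4 mm of the axis, not tilted (0.08 rad), its orange end pointing along the red line within 0.15 rad, at rest and released (horizontal distance between lever_underside and shoulder below 0.004 m and z of lever_underside in the frame of shoulder between -0.0025 and 0.0025 m and angle between lever's own z axis and vertical below 0.08 rad and angle between the x axis of lever and the x axis of drive, either way round below 0.15 rad and x of lever_tip in the frame of drive above 0.04 m and linear speed of lever below 0.02 m/s); the robot touches nothing.
It fails at once if the pan arm is pressed or knocked against the drive or its shaft with more than 60 N (contact force between lever and drive above 60 N).
It fails at once if a bystander is moved by more than 25 mm (distance of any of cam_a, cam_b, collar, driver, tray, gland, mouse from where it was at the start of the episode above 0.025 m).
It also fails if it takes over 58 s, if anything falls off the work surface, if the arm or the gripper's body presses on something with over 40 N, if the wrist force passes 120 N, or if a joint passes its speed limit or range.

## Working session

There is one attempt and no reset: what is moved stays moved. The work goes in short steps, Python scripts to look and compute and a tool call to move; the robot and the scene stay as the last step left them, time stands still between calls to the robot, and variables do not carry over. Pictures are saved under pics/ and viewed, about 8 in all and at most 12, crops included, and the job is handed in when it is done.

Besides the shell and the picture viewer there is one more tool, called after "Emit:" as name([rows], argument=value, ...), one row to a line, values as JSON. drive_tool: Moves the arm, as the interface text tells. Its arguments: {"type":"object","properties":{"deltas":{"type":"array"},"force":{"type":"number"}},"required":["deltas"]}

```bash
mkdir -p pics; ls; cat > h.py <<'E'
import numpy as np, cv2
from workcell import bot
def snap(name,fn=None):
    c=bot.read_camera(name); np.savez(f'pics/{fn or name}.npz',**c); cv2.imwrite(f'pics/{fn or name}.png',c['frame']); return c
def load(fn): return dict(np.load(f'pics/{fn}.npz'))
def und(c,uv):
    K=c['mtx'];k=float(c['k1']);d=np.array([(uv[0]-K[0,2])/K[0,0],(uv[1]-K[1,2])/K[1,1]]);s=d.copy()
    for _ in range(30): s=d/(1+k*(s@s))
    return s
def px2w(c,uv,z):
    s=und(c,uv);R=c['R'];t=c['t'].ravel();C=-R.T@t;d=R.T@np.array([s[0],s[1],1]);return C+d*(z-C[2])/d[2]
def w2px(c,X):
    p=c['R']@np.asarray(X)+c['t'].ravel();s=p[:2]/p[2];s=s*(1+float(c['k1'])*(s@s));K=c['mtx'];return np.array([K[0,0]*s[0]+K[0,2],K[1,1]*s[1]+K[1,2]])
def crop(c,fn,u0,v0,u1,v1,f): cv2.imwrite(f'pics/{fn}.png',cv2.resize(c['frame'][v0:v1,u0:u1],None,fx=f,fy=f,interpolation=cv2.INTER_CUBIC))
E
python3 - <<'E'
from h import *
a=snap('scene');b=snap('side');w=snap('wrist')
for c in(a,b,w): print(-c['R'].T@c['t'].ravel(), c['R'][2],c['mtx'][0,0])
cv2.imwrite('pics/all.png',cv2.resize(np.vstack([np.hstack([a['frame'],b['frame']]),np.hstack([w['frame'],w['frame']*0])]),(800,600),interpolation=cv2.INTER_AREA))
print(bot.read_state())
E
```

```text
pics
[1.34999715 0.08641292 0.74151686] [-0.76904528 -0.10882511 -0.62986225] 371.5317071939968
[ 0.32109561 -0.91460042  1.10560829] [ 0.16980744  0.6561868  -0.73524439] 488.25024353798256
[0.67480128 0.07541922 0.37229954] [-0.00252356 -0.29638797 -0.95506429] 284.60737654742525
{'time': 0.15, 'q': array([-3.68971156e-02,  2.64595935e-01,  1.60509000e+00, -4.43212548e-06,
        1.27369554e+00, -3.69032398e-02]), 'joint_vel': array([ 0.0017989 , -0.00456567, -0.0040562 , -0.00097754, -0.00018066,
       -0.00134697]), 'joint_torque': array([-4.44535381e-04, -5.15905774e+01, -3.67958951e+01, -2.06692371e-04,
        8.09489022e-03,  2.50629785e-05]), 'tool_pos': array([6.74364089e-01, 2.19635366e-05, 1.98721365e-01]), 'tcp_rot': array([-2.22050805e+00, -2.22052454e+00,  1.91630551e-03]), 'wrist_force': array([0.33018213, 0.55878702, 0.09303418]), 'torque': array([-0.03972511,  0.0119785 ,  0.00264948]), 'width': 0.9989767248028245}
```

View pics/all.png

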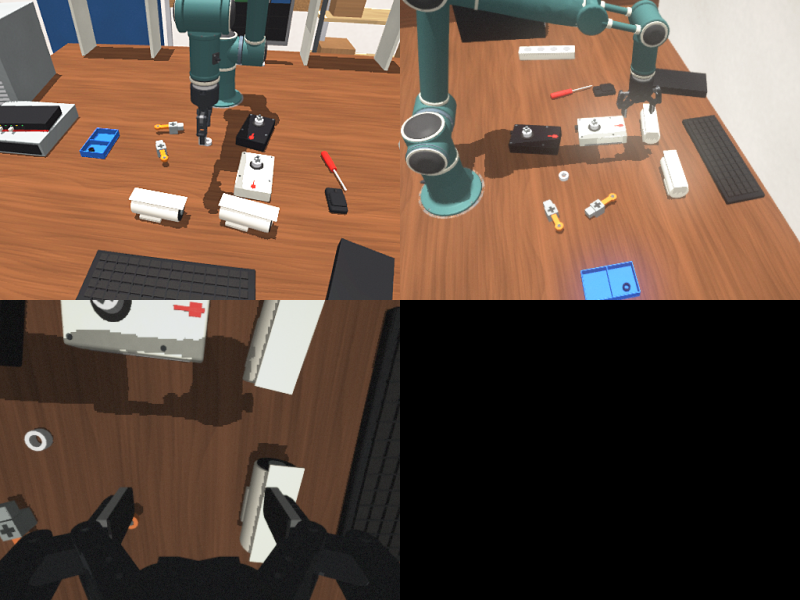

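The overview shows two levers and two drives. In the side view the white drive is at about (256,165) and the levers at about (196,275) and (256,262), in native pixels. I'll enlarge these.

```bash
python3 - <<'E'
from h import *
b=load('side');a=load('scene');w=load('wrist')
x=cv2.resize(b['frame'][140:300,170:300],None,fx=3.6,fy=3.6,interpolation=cv2.INTER_CUBIC)
y=cv2.resize(a['frame'][135:265,180:370],None,fx=1.7,fy=1.7,interpolation=cv2.INTER_CUBIC)
crop(b,'c1',170,140,300,300,3.7)
crop(a,'c2',190,140,360,260,4.7)
E
```

```text
(no output)
```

View pics/c1.png

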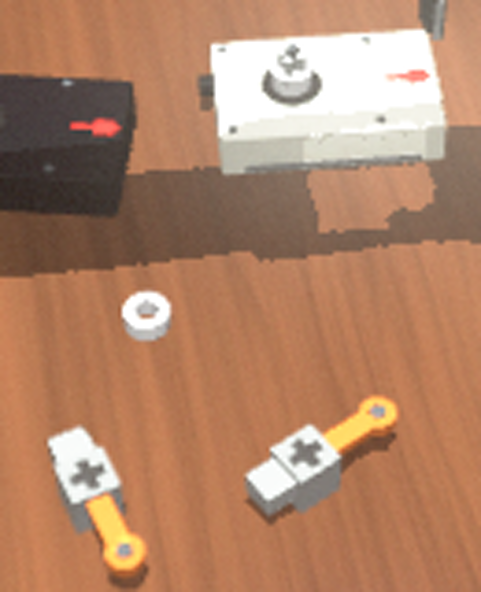

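View pics/c2.png

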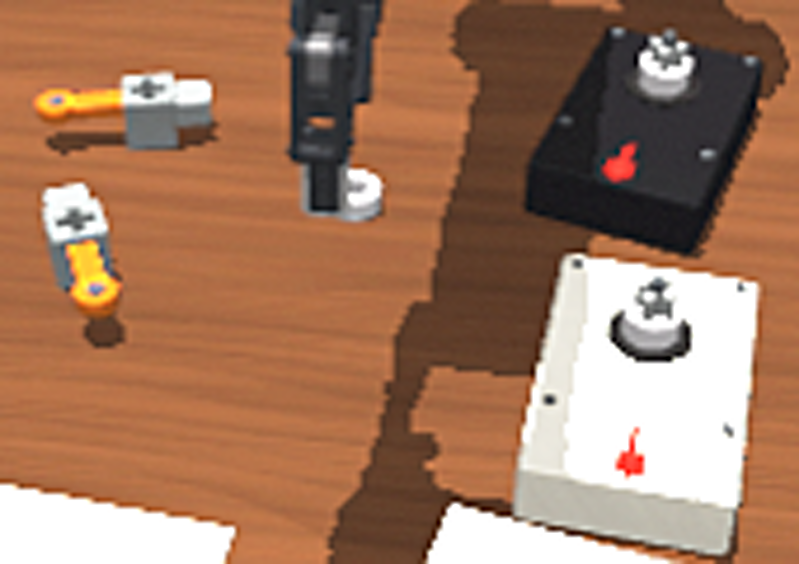

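```bash
python3 - <<'E'
from h import *
b=load('side');a=load('scene')
B=lambda u,v,z:px2w(b,((u+.5)/3.7-.5+170,(v+.5)/3.7-.5+140),z)
A=lambda u,v,z:px2w(a,((u+.5)/4.7-.5+190,(v+.5)/4.7-.5+140),z)
print('hub',B(305,453,.04),A(77,218,.04)); print('tip',B(378,411,.035),A(97,290,.035))
print('other',B(88,475,.04),A(150,90,.04))
print('apex',B(293,48,.0904),A(657,284,.0904)); print('boss',B(292,80,.065),A(652,318,.065))
print('mark',B(406,76,.045),A(632,460,.045))
print('corners',[B(*p,.045)[:2] for p in((211,44),(430,30),(443,127),(222,145))],[A(*p,.045)[:2] for p in((570,255),(758,285),(738,505),(520,470))])
E
```

```text
hub [ 0.49474439 -0.19573368  0.04      ] [ 0.49053908 -0.19259485  0.04      ]
tip [ 0.5557246  -0.16771956  0.035     ] [ 0.55343113 -0.16481503  0.035     ]
other [ 0.34147599 -0.18132327  0.04      ] [ 0.33967806 -0.17625008  0.04      ]
apex [0.56602057 0.16775605 0.0904    ] [0.57002046 0.172935   0.0904    ]
boss [0.56281687 0.15644471 0.065     ] [0.57079375 0.17295618 0.065     ]
mark [0.66386576 0.16161764 0.045     ] [0.66751613 0.16320263 0.045     ]
corners [array([0.50847978, 0.23595186]), array([0.69963811, 0.21406632]), array([0.67816427, 0.09548925]), array([0.494543  , 0.11335061])] [array([0.49425044, 0.12523999]), array([0.50877626, 0.24067912]), array([0.69386367, 0.219444  ]), array([0.68272983, 0.10256002])]
```

Shaft is near (0.567, 0.171) with drive yaw about -0.1. The target lever is near (0.493, -0.194) with yaw about 0.42. It is the farther one (0.53 m against 0.39 m). Next I look at the shaft from above with the wrist camera.

Emit:
drive_tool([
  {"hand":1,"offset":[-2.7,3,0],"angular":[0,0,0]},
  {"hand":1,"offset":[-5.4,6,0],"angular":[0,0,0]},
  {"hand":1,"offset":[-8,9,0],"angular":[0,0,0]},
  {"hand":1,"offset":[-10.8,12,0],"angular":[0,0,0]},
  {"hand":1,"offset":[-10.8,12,0],"angular":[0,0,0]},
  {"hand":1,"offset":[-10.8,12,0],"angular":[0,0,0]},
])

```text
time: 0.9
tool_pos: [0.5672, 0.1199, 0.1997]
tcp_rot: [2.22, 2.222, -0.0]
wrist_force: [0.1, -1.1, 1.1]
width: 0.999
```

```bash
python3 - <<'E'
from h import *
w=snap('wrist','w1');print(bot.read_state()['tool_pos'],-w['R'].T@w['t'].ravel())
p=w2px(w,[.567,.171,.08]);print(p)
f=w['frame'];q=cv2.resize(f,(512,384))
u,v=p.astype(int)
print(max(u-50,0),max(v-50,0))
z=cv2.resize(f[max(v-50,0):v+50,max(u-50,0):u+50],None,fx=5,fy=5,interpolation=cv2.INTER_CUBIC)
cv2.imwrite('pics/c3.png',cv2.resize(f[max(v-70,0):v+80,max(u-70,0):u+130],None,fx=4,fy=4,interpolation=cv2.INTER_CUBIC));print(max(u-70,0),max(v-70,0))
E
```

```text
[0.56747318 0.11952922 0.19975883] [0.56724126 0.19535028 0.37346186]
[253.82486834 125.27214295]
203 75
183 55
```

View pics/c3.png

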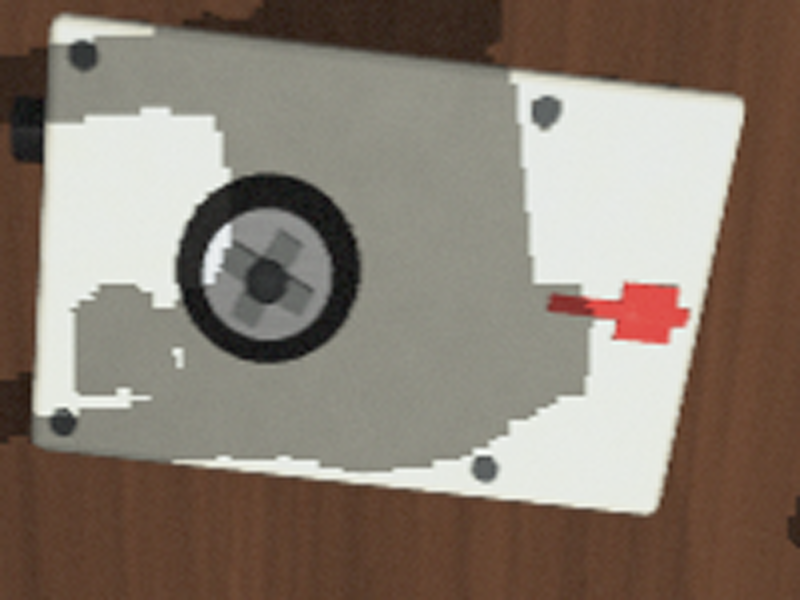

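```bash
python3 - <<'E'
from h import *
w=load('w1')
W=lambda u,v,z:px2w(w,((u+.5)/4-.5+183,(v+.5)/4-.5+55),z)
boss=W(266,273,.065);nose=W(268,281,.0904);c=W(268,279,.081)
print(boss,nose,c)
t=[W(*p,.081) for p in((287,238),(245,320),(306,299),(231,257))]
for x in t: print(x[:2],np.hypot(*(x-c)[:2]),np.degrees(np.arctan2(*(x-c)[1::-1])))
print(np.degrees([np.arctan2(*(t[0]-t[1])[1::-1]),np.arctan2(*(t[2]-t[3])[1::-1])]))
k=[W(*p,.045) for p in((83,55),(546,112),(484,468),(63,421),(550,302),(685,316),(650,313))]
deg=lambda a,b:np.degrees(np.arctan2(*(b-a)[1::-1]))
print([p[:2] for p in k],deg(k[0],k[1]),deg(k[3],k[2]),deg(boss,k[6]),np.hypot(*(boss-k[6])[:2]))
E
```

```text
[0.56201071 0.17223037 0.065     ] [0.56292072 0.1722354  0.0904    ] [0.56277887 0.1719592  0.081     ]
[0.5675354  0.18192692] 0.011044455163040529 64.48983442925957
[0.5569043  0.16177275] 0.011759006512849732 -119.97226866370403
[0.57235993 0.16703473] 0.010772508145424077 -27.2022207178192
[0.55355332 0.17731667] 0.010668330614859882 149.85536992844874
[ 62.18883708 -28.66627548]
[array([0.51312922, 0.2272944 ]), array([0.63749508, 0.21321986]), array([0.62609848, 0.11433723]), array([0.50207049, 0.12830899]), array([0.64220543, 0.16276118]), array([0.6808201 , 0.15883922]), array([0.67080894, 0.15968378])] -6.456717326330873 -6.42727678207507 -6.578277509071799 0.1095192761236354
```

The wrist view shows the shaft at about (0.5625, 0.172) and the drive yaw at -6.5°. The ribs lie at 61.8° and -28.3° in the world, so the ccw rib is 1.19 rad from the line, which is in the allowed range. I'll insert at -28.3° and swing +21.8°. First I look at the lever.

Emit:
drive_tool([
  {"hand":1,"offset":[-1,-5.2,0],"angular":[0,0,0]},
  {"hand":1,"offset":[-2,-10.4,0],"angular":[0,0,0]},
  {"hand":1,"offset":[-3,-15.6,0],"angular":[0,0,0]},
  {"hand":1,"offset":[-4,-20.8,0],"angular":[0,0,0]},
  {"hand":1,"offset":[-5,-26,0],"angular":[0,0,0]},
  {"hand":1,"offset":[-6,-31.2,0],"angular":[0,0,0]},
  {"hand":1,"offset":[-7,-36.4,0],"angular":[0,0,0]},
  {"hand":1,"offset":[-7,-36.4,0],"angular":[0,0,0]},
])

```text
time: 1.95
tool_pos: [0.4962, -0.2487, 0.1997]
tcp_rot: [2.228, 2.214, -0.002]
wrist_force: [-0.4, -0.5, -0.5]
width: 1.0
```

Emit:
drive_tool([
  {"hand":1,"offset":[0,0,0],"angular":[0,0,0]},
  {"hand":1,"offset":[0,0,0],"angular":[0,0,0]},
])

```text
time: 2.2
tool_pos: [0.4972, -0.2433, 0.1996]
tcp_rot: [-2.22, -2.222, -0.0]
wrist_force: [0.2, 0.6, -0.5]
width: 0.997
```

```bash
python3 - <<'E'
from h import *
w=snap('wrist','w2');print(bot.read_state()['tool_pos'])
p=w2px(w,[.51,-.19,.04]).astype(int);u,v=p;u0,v0=max(u-80,0),max(v-75,0);print(p,u0,v0)
cv2.imwrite('pics/c4.png',cv2.resize(w['frame'][v0:v0+130,u0:u0+160],None,fx=4.5,fy=4.5,interpolation=cv2.INTER_CUBIC))
E
```

```text
[ 0.49727676 -0.24308085  0.19966308]
[265 120] 185 45
```

View pics/c4.png

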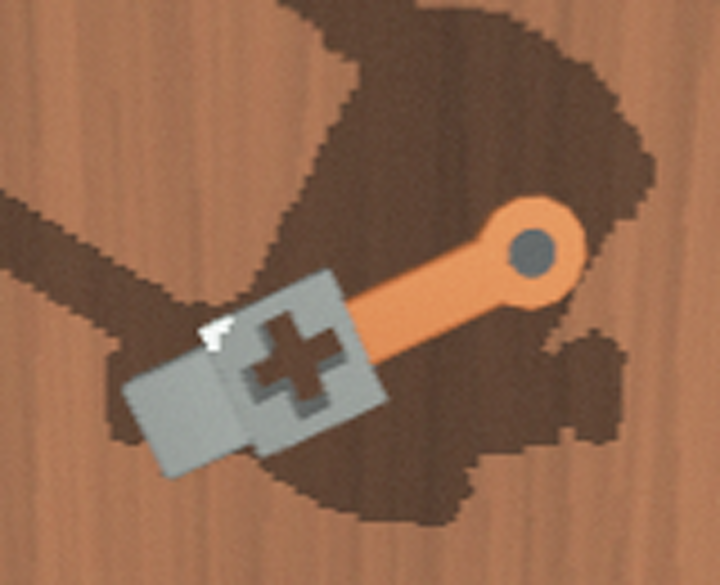

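```bash
python3 - <<'E'
from h import *
w=load('w2')
W=lambda u,v,z:px2w(w,((u+.5)/4.5-.5+185,(v+.5)/4.5-.5+45),z)
k=[W(*p,.04) for p in((330,268),(388,400),(262,458),(205,325))]
deg=lambda a,b:np.degrees(np.arctan2(*(b-a)[1::-1]))
c=sum(k)/4;t=W(532,252,.035);print(c,t,deg(c,t),np.hypot(*(t-c)[:2]))
print(deg(k[3],k[0]),deg(k[2],k[1]),deg(k[1],k[0])-90,deg(k[2],k[3])-90,[np.hypot(*(k[i]-k[i-1])[:2]) for i in range(4)])
E
```

```text
[ 0.49303424 -0.19559638  0.04      ] [ 0.55244446 -0.16833852  0.035     ] 24.646010641034295 0.06536486009959233
23.71013872490443 24.69610931619169 24.938541434146742 22.707728728905877 [np.float64(0.034398952393969805), np.float64(0.03578417932975826), np.float64(0.035808154637386944), np.float64(0.036397697495209005)]
```

Emit:
drive_tool([
  {"hand":1,"offset":[0,0.7,-1],"angular":[0,0,-9.4]},
  {"hand":1,"offset":[-0.1,1.4,-2],"angular":[0,0,-18.8]},
  {"hand":1,"offset":[-0.2,2.1,-4],"angular":[0,0,-28.2]},
  {"hand":1,"offset":[-0.3,2.8,-6],"angular":[0,0,-37.6]},
  {"hand":1,"offset":[-0.4,3.5,-8],"angular":[0,0,-47]},
  {"hand":1,"offset":[-0.4,4.2,-10],"angular":[0,0,-56.4]},
  {"hand":1,"offset":[-0.4,4.75,-10],"angular":[0,0,-65.7]},
  {"hand":1,"offset":[-0.4,4.75,-10],"angular":[0,0,-65.7]},
])

```text
time: 3.25
tool_pos: [0.4931, -0.1951, 0.0996]
tcp_rot: [-3.07, -0.668, 0.001]
wrist_force: [-0.3, 0.8, -0.9]
width: 1.0
```

Emit:
drive_tool([
  {"hand":1,"offset":[0,0,-1],"angular":[0,0,0]},
  {"hand":1,"offset":[0,0,-3],"angular":[0,0,0]},
  {"hand":1,"offset":[0,0,-5],"angular":[0,0,0]},
  {"hand":1,"offset":[0,0,-6],"angular":[0,0,0]},
  {"hand":1,"offset":[0,0,-7],"angular":[0,0,0]},
  {"hand":1,"offset":[0,0,-8],"angular":[0,0,0]},
  {"hand":1,"offset":[0,0,-8.8],"angular":[0,0,0]},
  {"hand":1,"offset":[0,0,-8.8],"angular":[0,0,0]},
])

```text
time: 4.25
tool_pos: [0.4924, -0.1963, 0.0111]
tcp_rot: [-3.07, -0.661, 0.002]
wrist_force: [-0.5, -0.7, 0.3]
width: 0.996
```

```bash
python3 - <<'E'
from h import *
s=bot.read_state();print(s['tool_pos'],s['tcp_rot'],s['q'],s['wrist_force'])
E
```

```text
[ 0.49244857 -0.19627621  0.01110605] [-3.07043319e+00 -6.61186768e-01  1.63264036e-03] [-4.26264810e-01  1.89790210e-01  2.07747993e+00  4.58084660e-06
  8.75619693e-01  7.20326546e-01] [-0.5232009  -0.6820278   0.28025917]
```

Emit:
drive_tool([
  {"hand":0.3,"offset":[0,0,0],"angular":[0,0,0]},
  {"hand":0.2,"offset":[0,0,0],"angular":[0,0,0]},
  {"hand":0.2,"offset":[0,0,0],"angular":[0,0,0]},
  {"hand":0.2,"offset":[0,0,0],"angular":[0,0,0]},
  {"hand":0.2,"offset":[0,0,0],"angular":[0,0,0]},
  {"hand":0.2,"offset":[0,0,0],"angular":[0,0,0]},
], force=60)

```text
time: 5.0
tool_pos: [0.493, -0.1965, 0.0118]
tcp_rot: [3.071, 0.661, 0.0]
wrist_force: [0.6, -0.1, -0.6]
width: 0.203
```

Emit:
drive_tool([
  {"hand":0.2,"offset":[0,0,2],"angular":[0,0,0]},
  {"hand":0.2,"offset":[0,0,4],"angular":[0,0,0]},
  {"hand":0.2,"offset":[0,0,7],"angular":[0,0,0]},
  {"hand":0.2,"offset":[0,0,10],"angular":[0,0,0]},
  {"hand":0.2,"offset":[0,0,13],"angular":[0,0,0]},
  {"hand":0.2,"offset":[0,0,15],"angular":[0,0,0]},
  {"hand":0.2,"offset":[0,0,15],"angular":[0,0,0]},
])

```text
time: 5.88
tool_pos: [0.4945, -0.1972, 0.1638]
tcp_rot: [3.069, 0.661, 0.006]
wrist_force: [-0.3, 0.2, -0.5]
width: 0.202
```

```bash
python3 - <<'E'
from h import *
s=bot.read_state();print(s['tool_pos'],s['tcp_rot'],s['wrist_force'],s['width'])
w=snap('wrist','w3');cv2.imwrite('pics/w3.png',w['frame'][150:])
E
```

```text
[ 0.4944884  -0.19717495  0.16383768] [3.0686636  0.66071921 0.0055391 ] [-0.29852768  0.15548603 -0.52289829] 0.20226626013152235
```

View pics/w3.png

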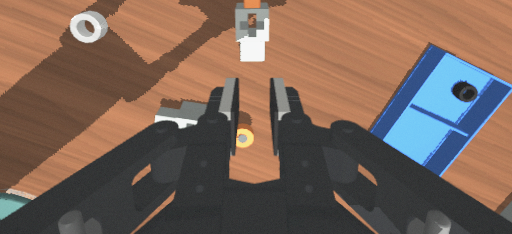

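The grip missed: the fingers shut to the commanded opening. A lever hub is at about (252,172) in the full wrist frame. I'll compute where things are now.

```bash
python3 - <<'E'
from h import *
w=load('w3')
print('cam',-w['R'].T@w['t'].ravel(),w['R'])
for n,p,z in(('tophub',(252,170),.04),('toptailend',(252,208),.035),('bottip',(244,288),.035),('leftwhite',(185,262),.04),('collar',(88,176),.018)): print(n,px2w(w,p,z))
a=snap('scene','a2');b=snap('side','b2')
x=cv2.resize(b['frame'][190:300,160:310],None,fx=3.2,fy=3.2,interpolation=cv2.INTER_CUBIC)
y=cv2.resize(a['frame'][130:230,170:300],None,fx=2.4,fy=2.4,interpolation=cv2.INTER_CUBIC)
y=cv2.copyMakeBorder(y,0,x.shape[0]-y.shape[0],0,0,cv2.BORDER_CONSTANT);o=np.hstack([x,y]);print(x.shape,o.shape);cv2.imwrite('pics/c5.png',o)
E
```

```text
cam [ 0.56318313 -0.16614282  0.33777666] [[ 0.41217326 -0.91110297  0.00214023]
 [-0.87084655 -0.39326895  0.29489969]
 [-0.2678423  -0.12341358 -0.95552582]]
tophub [ 0.49781461 -0.19408774  0.04      ]
toptailend [ 0.45628453 -0.21274863  0.035     ]
bottip [ 0.35506619 -0.24736643  0.035     ]
leftwhite [ 0.36287543 -0.1675997   0.04      ]
collar [ 0.40853373 -0.02669718  0.018     ]
(352, 480, 3) (352, 792, 3)
```

View pics/c5.png

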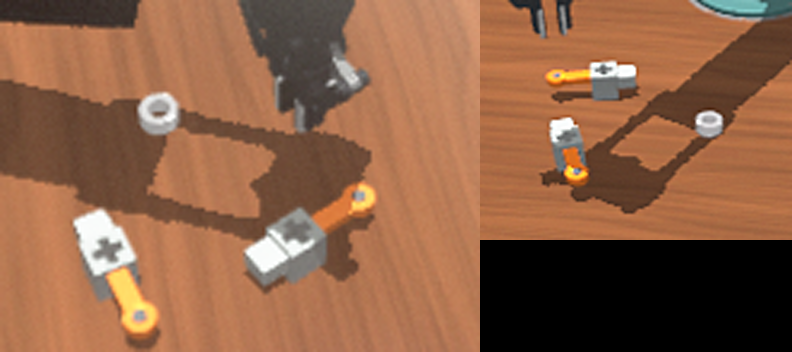

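```bash
python3 - <<'E'
from h import *
s=bot.read_state();T=s['tool_pos'];print(T,s['width'])
w=load('w3');a=load('a2');b=load('b2')
print('wrist',w2px(w,T)); p=w2px(b,T);print('side',p,(p-[160,190])*3.2); p=w2px(a,T);print('scene',p,(p-[170,130])*2.4+[480,0])
E
```

```text
[ 0.49218794 -0.19612081  0.16049666] 0.19856031314217595
wrist [250.52449833 220.1523053 ]
side [251.59557705 234.11403156] [293.10584657 141.16490099]
scene [200.72437514 153.06193828] [553.73850034  55.34865186]
```

The projections show the fingertips where expected and the lever unmoved. I'll redo the descent and watch the closing.

Emit:
drive_tool([
  {"hand":1,"offset":[0,0,-3],"angular":[0,0,0]},
  {"hand":1,"offset":[0,0,-6],"angular":[0,0,0]},
  {"hand":1,"offset":[0,0,-9],"angular":[0,0,0]},
  {"hand":1,"offset":[0,0,-11],"angular":[0,0,0]},
  {"hand":1,"offset":[0,0,-13],"angular":[0,0,0]},
  {"hand":1,"offset":[0,0,-14.2],"angular":[0,0,0]},
  {"hand":1,"offset":[0,0,-15],"angular":[0,0,0]},
  {"hand":1,"offset":[0,0,-15],"angular":[0,0,0]},
])

```text
time: 7.02
tool_pos: [0.4925, -0.1963, 0.0112]
tcp_rot: [-3.07, -0.661, 0.002]
wrist_force: [-0.6, 0.2, 0.3]
width: 1.0
```

```bash
python3 - <<'E'
from h import *
s=bot.read_state();T=s['tool_pos'];print(T,s['width'],s['wrist_force'])
w=snap('wrist','w4');b=snap('side','b4')
x=cv2.resize(b['frame'][200:300,200:310],(440,400),interpolation=cv2.INTER_CUBIC)
y=cv2.resize(w['frame'][130:384,106:406],(360,305))
y=cv2.copyMakeBorder(y,0,95,0,0,cv2.BORDER_CONSTANT);cv2.imwrite('pics/c6.png',np.hstack([x,y]))
E
```

```text
[ 0.49251755 -0.19627954  0.01115716] 0.9995393827841879 [-0.57538081  0.17123209  0.26705467]
```

View pics/c6.png

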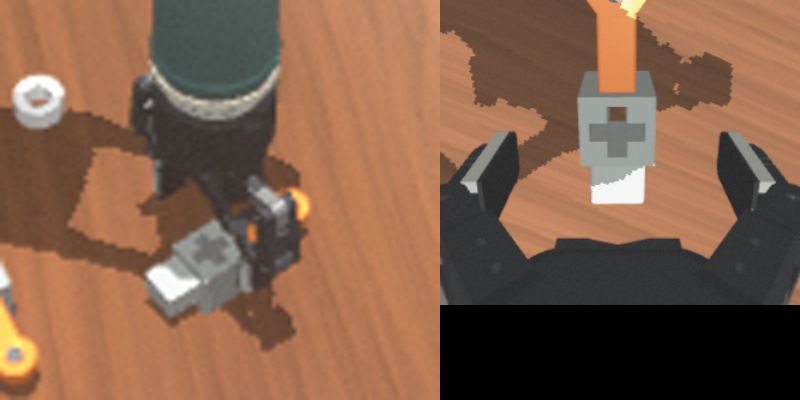

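```bash
python3 - <<'E'
from h import *
a=load('a2');b=load('b2');T=np.array([.4922,-.1961,.1605])
o=[]
for c in(a,b):
    p=w2px(c,T);u,v=(p-[25,30]).astype(int);print(p,u,v)
    x=cv2.resize(c['frame'][v:v+48,u:u+50],None,fx=8,fy=8,interpolation=cv2.INTER_CUBIC)
    q=((p-[u,v]+.5)*8).astype(int);cv2.drawMarker(x,tuple(map(int,q)),(0,255,0),0,20,2);o.append(x)
cv2.imwrite('pics/c7.png',np.hstack(o))
E
```

```text
[200.7302903  153.06375593] 175 123
[251.59852795 234.10580305] 226 204
```

View pics/c7.png

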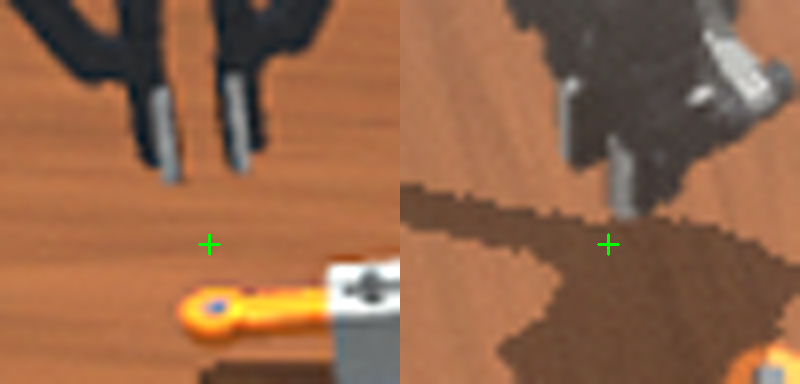

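```bash
python3 - <<'E'
from h import *
from scipy.optimize import least_squares
a=load('a2');b=load('b2');T=np.array([.4922,-.1961,.1605])
d=np.array([np.cos(.424),np.sin(.424),0]);n=np.array([d[1],-d[0],0])
A=lambda u,v:np.array([(u+.5)/8-.5+175,(v+.5)/8-.5+123]);B=lambda u,v:np.array([(u+.5)/8-.5+226,(v+.5)/8-.5+204])
for ea,eb in((.011,-.011),(0,0),(.011,.011)):
    f=lambda x:np.r_[w2px(a,x[:3]+ea*d+x[3]*n)-A(170,182),w2px(a,x[:3]+ea*d-x[3]*n)-A(240,172),w2px(b,x[:3]+eb*d+x[3]*n)-B(225,215),w2px(b,x[:3]+eb*d-x[3]*n)-B(172,165)]
    r=least_squares(f,np.r_[T,.01]);print(ea,eb,r.x,r.x[:3]-T,r.cost**.5)
E
```

```text
0.011 -0.011 [ 0.49667499 -0.19635312  0.19621996  0.01234049] [ 0.00447499 -0.00025312  0.03571996] 1.0432124598051862
0 0 [ 0.48916641 -0.19546202  0.18685515  0.0125078 ] [-0.00303359  0.00063798  0.02635515] 0.2869181730437635
0.011 0.011 [ 0.47914045 -0.19998752  0.18685515  0.0125078 ] [-0.01305955 -0.00388752  0.02635515] 0.2869181730437676
```

The tips sit about 26 mm higher than the reported TCP, so the fingers closed above the hub. I lower gently in steps and watch the force.

Emit:
drive_tool([
  {"hand":1,"offset":[0,0,-0.4],"angular":[0,0,0]},
  {"hand":1,"offset":[0,0,-0.8],"angular":[0,0,0]},
  {"hand":1,"offset":[0,0,-1.2],"angular":[0,0,0]},
  {"hand":1,"offset":[0,0,-1.6],"angular":[0,0,0]},
  {"hand":1,"offset":[0,0,-2],"angular":[0,0,0]},
  {"hand":1,"offset":[0,0,-2],"angular":[0,0,0]},
])

```text
time: 7.88
tool_pos: [0.4926, -0.1963, -0.0088]
tcp_rot: [-3.071, -0.661, 0.001]
wrist_force: [0.7, 0.8, -0.1]
width: 1.001
```

Emit:
drive_tool([
  {"hand":0.6,"offset":[0,0,0],"angular":[0,0,0]},
  {"hand":0.5,"offset":[0,0,0],"angular":[0,0,0]},
  {"hand":0.4,"offset":[0,0,0],"angular":[0,0,0]},
  {"hand":0.3,"offset":[0,0,0],"angular":[0,0,0]},
  {"hand":0.3,"offset":[0,0,0],"angular":[0,0,0]},
  {"hand":0.3,"offset":[0,0,0],"angular":[0,0,0]},
], force=60)

```text
time: 8.62
tool_pos: [0.4935, -0.1967, -0.0077]
tcp_rot: [3.071, 0.661, 0.001]
wrist_force: [-0.5, 0.1, 4.4]
width: 0.402
```

Emit:
drive_tool([
  {"hand":0.3,"offset":[0,0,1],"angular":[0,0,0]},
  {"hand":0.3,"offset":[0,0,3],"angular":[0,0,0]},
  {"hand":0.3,"offset":[0,0,6],"angular":[0,0,0]},
  {"hand":0.3,"offset":[0,0,9],"angular":[0,0,0]},
  {"hand":0.3,"offset":[0,0,11],"angular":[0,0,0]},
  {"hand":0.3,"offset":[0,0,13],"angular":[0,0,0]},
  {"hand":0.3,"offset":[0,0,13],"angular":[0,0,0]},
  {"hand":0.3,"offset":[0,0,13],"angular":[0,0,0]},
])

```text
time: 9.62
tool_pos: [0.492, -0.1961, 0.1207]
tcp_rot: [-3.07, -0.661, 0.002]
wrist_force: [0.1, -0.2, -3.6]
width: 0.406
```

```bash
python3 - <<'E'
from h import *
s=bot.read_state();T=s['tool_pos'];print(T,s['width'],s['wrist_force'])
w=snap('wrist','w5');crop(w,'w5c',180,120,330,290,3.4)
E
```

```text
[ 0.49203121 -0.19608602  0.12065007] 0.40649632570630084 [ 0.11069227 -0.20910494 -3.64760189]
```

View pics/w5c.png

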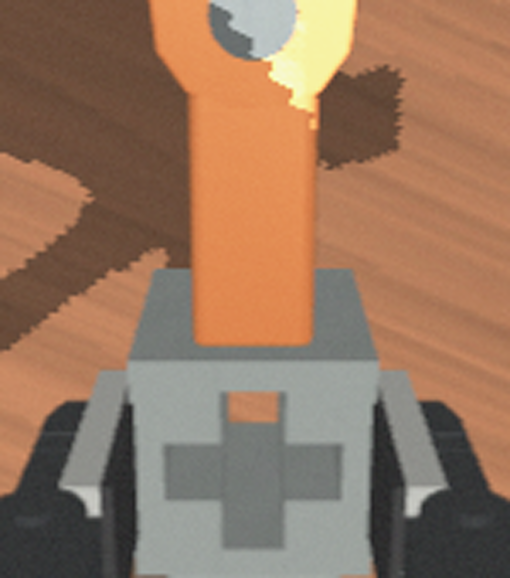

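```bash
python3 - <<'E'
from h import *
w=load('w5');T=np.array([.4920,-.1961,.1207])
W=lambda u,v,z:px2w(w,((u+.5)/3.4-.5+180,(v+.5)/3.4-.5+120),z)
deg=lambda a,b:np.degrees(np.arctan2(*(b-a)[1::-1]))
for z in (.165,.17,.175):
    c=W(253.5,471,z);n=W(253.5,360,z);m=W(253.5,575,z);l,r=W(130,360,z),W(378,360,z)
    t=W(252,12,z-.005)
    s1,s2=W(253.5,392,z),W(253.5,549,z)
    print(z,'c',c[:2],'n-18',n[:2],'edgew',np.hypot(*(l-r)[:2]),'yaw',deg(r,l)-90,deg(c,t),'len',np.hypot(*(t-c)[:2]),'hublen',np.hypot(*(n-m)[:2]),'slot',np.hypot(*(s1-s2)[:2]),((s1+s2)/2)[:2], ((n+m)/2)[:2])
    d=np.array([np.cos(.424),np.sin(.424)]);e=(s1+s2)[:2]/2-T[:2];print('off along lever',e@d,'across',e@[-d[1],d[0]])
E
```

```text
0.165 c [ 0.49051161 -0.19749003] n-18 [ 0.50723416 -0.18992025] edgew 0.036174804631541525 yaw 24.409124977635656 24.534944020691036 len 0.0675881356506719 hublen 0.036857989551997906 slot 0.026955040844624106 [ 0.49026214 -0.19760295] [ 0.49044516 -0.19752009]
off along lever -0.002202301318579179 across -0.0006548924414362293
0.17 c [ 0.49326623 -0.19625289] n-18 [ 0.50934198 -0.18897589] edgew 0.034775634636411604 yaw 24.409124977635685 24.535548712620248 len 0.06495886227041693 hublen 0.03543239531348748 slot 0.025912473103030433 [ 0.49302641 -0.19636144] [ 0.49320235 -0.19628179]
off along lever 0.00082795968175884 across -0.0006605625374765641
0.175 c [ 0.49602085 -0.19501575] n-18 [ 0.5114498  -0.18803153] edgew 0.03337646464128171 yaw 24.409124977635685 24.536204420460813 len 0.06232958889800772 hublen 0.03400680107497699 slot 0.024869905361436722 [ 0.49579067 -0.19511993] [ 0.49595954 -0.19504348]
off along lever 0.003858220682096797 across -0.0006662326335169014
```

Emit:
drive_tool([
  {"hand":0.3,"offset":[0.5,2.5,0],"angular":[0,0,-3]},
  {"hand":0.3,"offset":[1.5,7.5,0],"angular":[0,0,-10]},
  {"hand":0.3,"offset":[2.5,12.5,0],"angular":[0,0,-18]},
  {"hand":0.3,"offset":[3.5,17.5,0],"angular":[0,0,-26]},
  {"hand":0.3,"offset":[4.5,22.5,0],"angular":[0,0,-34]},
  {"hand":0.3,"offset":[5.5,27.5,0],"angular":[0,0,-42]},
  {"hand":0.3,"offset":[6.5,32.5,0],"angular":[0,0,-48]},
  {"hand":0.3,"offset":[7.1,36.9,0],"angular":[0,0,-52.75]},
])

```text
time: 10.68
tool_pos: [0.5632, 0.1742, 0.1201]
tcp_rot: [3.043, -0.775, -0.003]
wrist_force: [0.2, -0.8, -1.8]
width: 0.401
```

Emit:
drive_tool([
  {"hand":0.3,"offset":[0,0,0],"angular":[0,0,0]},
  {"hand":0.3,"offset":[0,0,0],"angular":[0,0,0]},
  {"hand":0.3,"offset":[0,0,0],"angular":[0,0,0]},
])

```text
time: 11.05
tool_pos: [0.5634, 0.1713, 0.121]
tcp_rot: [3.044, -0.773, -0.002]
wrist_force: [-1.1, 0.2, -2.2]
width: 0.404
```

```bash
python3 - <<'E'
from h import *
s=bot.read_state();print(s['tool_pos'],s['tcp_rot'],s['q'],s['wrist_force'])
r=s['tcp_rot'];print('tooly',2*np.degrees(np.arctan2(r[1],r[0]))-90)
a=snap('scene','a6');b=snap('side','b6');o=[]
N=np.array([.5625,.172,.0904]); H=np.array([.5625,.172,.129])
for c in(a,b):
    p=w2px(c,N);u,v=(p-[32,38]).astype(int);print(u,v)
    x=cv2.resize(c['frame'][v:v+60,u:u+64],None,fx=6.2,fy=6.2,interpolation=cv2.INTER_CUBIC)
    for P in(N,H):
        q=((w2px(c,P)-[u,v]+.5)*6.2).astype(int);cv2.drawMarker(x,tuple(map(int,q)),(0,255,0),0,10,1)
    o.append(x)
cv2.imwrite('pics/c8.png',np.hstack(o))
E
```

```text
[0.5633873  0.17128727 0.1209828 ] [ 3.04395122e+00 -7.73028190e-01 -1.98510199e-03] [ 2.53035365e-01  1.65274799e-01  1.87347638e+00 -3.17558366e-04
  1.10443897e+00  2.32137074e+00] [-1.06466946  0.20113198 -2.18178522]
tooly -118.49869375608866
297 160
215 113
```

View pics/c8.png

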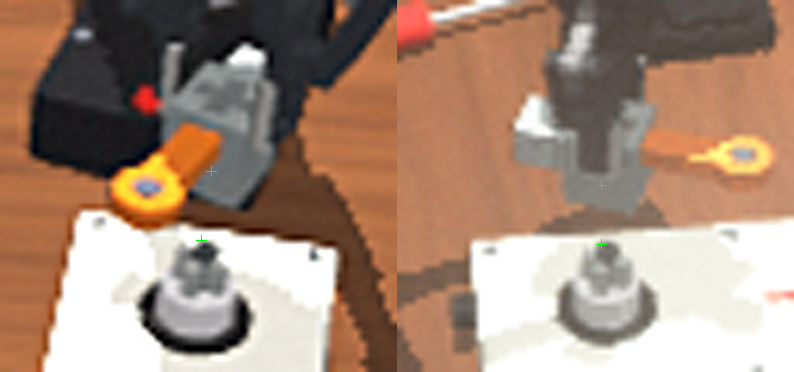

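The scene and side crops show the lever held level above the shaft, roughly centred, with the nose at about (203,241) and (605,241) in the crop. I descend.

Emit:
drive_tool([
  {"hand":0.3,"offset":[0,0.05,-0.7],"angular":[0,0,0]},
  {"hand":0.3,"offset":[0,0.05,-1.4],"angular":[0,0,0]},
  {"hand":0.3,"offset":[0,0.05,-2.1],"angular":[0,0,0]},
  {"hand":0.3,"offset":[0,0.05,-2.6],"angular":[0,0,0]},
  {"hand":0.3,"offset":[0,0.05,-2.9],"angular":[0,0,0]},
  {"hand":0.3,"offset":[0,0.05,-3.1],"angular":[0,0,0]},
  {"hand":0.3,"offset":[0,0.05,-3.1],"angular":[0,0,0]},
])

```text
time: 12.02
tool_pos: [0.564, 0.1731, 0.0907]
tcp_rot: [-3.045, 0.772, 0.0]
wrist_force: [0.2, -0.5, -2.9]
width: 0.403
```

Emit:
drive_tool([
  {"hand":0.3,"offset":[0,0,-0.1],"angular":[0,0,0]},
  {"hand":0.3,"offset":[0,0,-0.2],"angular":[0,0,0]},
  {"hand":0.3,"offset":[0,0,-0.3],"angular":[0,0,0]},
  {"hand":0.3,"offset":[0,0,-0.4],"angular":[0,0,0]},
  {"hand":0.3,"offset":[0,0,-0.5],"angular":[0,0,0]},
  {"hand":0.3,"offset":[0,0,-0.6],"angular":[0,0,0]},
  {"hand":0.3,"offset":[0,0,-0.7],"angular":[0,0,0]},
  {"hand":0.3,"offset":[0,0,-0.8],"angular":[0,0,0]},
])

```text
time: 13.02
tool_pos: [0.564, 0.173, 0.0827]
tcp_rot: [-3.045, 0.772, -0.0]
wrist_force: [-0.2, -0.7, -2.9]
width: 0.406
```

Emit:
drive_tool([
  {"hand":0.3,"offset":[0,0,-0.1],"angular":[0,0,0]},
  {"hand":0.3,"offset":[0,0,-0.2],"angular":[0,0,0]},
  {"hand":0.3,"offset":[0,0,-0.3],"angular":[0,0,0]},
  {"hand":0.3,"offset":[0,0,-0.4],"angular":[0,0,0]},
])

```text
time: 13.52
tool_pos: [0.564, 0.173, 0.0787]
tcp_rot: [3.045, -0.772, 0.0]
wrist_force: [0.4, 0.4, -2.3]
width: 0.408
```

Emit:
drive_tool([
  {"hand":0.3,"offset":[0,0,-0.08],"angular":[0,0,0]},
  {"hand":0.3,"offset":[0,0,-0.16],"angular":[0,0,0]},
  {"hand":0.3,"offset":[0,0,-0.24],"angular":[0,0,0]},
])

```text
time: 13.9
tool_pos: [0.564, 0.173, 0.0763]
tcp_rot: [3.045, -0.772, -0.0]
wrist_force: [0.0, 0.3, -2.2]
width: 0.406
```

Emit:
drive_tool([
  {"hand":0.3,"offset":[0,0,-0.07],"angular":[0,0,0]},
  {"hand":0.3,"offset":[0,0,-0.14],"angular":[0,0,0]},
  {"hand":0.3,"offset":[0,0,-0.2],"angular":[0,0,0]},
])

```text
time: 14.28
tool_pos: [0.5639, 0.173, 0.0743]
tcp_rot: [3.045, -0.772, -0.0]
wrist_force: [-0.0, 0.2, -3.1]
width: 0.406
```

Emit:
drive_tool([
  {"hand":0.3,"offset":[0,0,-0.05],"angular":[0,0,0]},
  {"hand":0.3,"offset":[0,0,-0.1],"angular":[0,0,0]},
  {"hand":0.3,"offset":[0,0,-0.15],"angular":[0,0,0]},
])

```text
time: 14.65
tool_pos: [0.5641, 0.173, 0.0731]
tcp_rot: [-3.045, 0.772, -0.0]
wrist_force: [-0.6, -0.8, 0.0]
width: 0.405
```

Emit:
drive_tool([
  {"hand":0.3,"offset":[0,0,-0.03],"angular":[0,0,0]},
  {"hand":0.3,"offset":[0,0,-0.06],"angular":[0,0,0]},
  {"hand":0.3,"offset":[0,0,-0.06],"angular":[0,0,0]},
])

```text
time: 15.02
tool_pos: [0.5642, 0.173, 0.0729]
tcp_rot: [-3.045, 0.772, -0.001]
wrist_force: [-2.2, -0.9, 3.2]
width: 0.401
```

The hub is resting on the ribs with a sideways force toward -x, so I shift that way.

Emit:
drive_tool([
  {"hand":0.3,"offset":[-0.06,-0.02,0],"angular":[0,0,0]},
  {"hand":0.3,"offset":[-0.12,-0.04,0],"angular":[0,0,0]},
  {"hand":0.3,"offset":[-0.12,-0.04,0],"angular":[0,0,0]},
])

```text
time: 15.4
tool_pos: [0.5638, 0.1729, 0.0728]
tcp_rot: [-3.044, 0.772, -0.003]
wrist_force: [0.7, 0.8, 3.2]
width: 0.405
```

Emit:
drive_tool([
  {"hand":0.3,"offset":[0,0,0],"angular":[0,0,1.5]},
  {"hand":0.3,"offset":[0,0,0],"angular":[0,0,3]},
  {"hand":0.3,"offset":[0,0,0],"angular":[0,0,4]},
])

```text
time: 15.78
tool_pos: [0.5631, 0.1726, 0.0725]
tcp_rot: [-3.071, 0.663, -0.001]
wrist_force: [0.1, 0.1, 3.6]
width: 0.404
```

```bash
python3 - <<'E'
from h import *
s=bot.read_state();r=s['tcp_rot'];print(s['tool_pos'],s['wrist_force'],s['torque'],2*np.degrees(np.arctan2(r[1],r[0]))-90)
E
```

```text
[0.56314313 0.17263138 0.07245656] [0.14913316 0.14631192 3.58468251] [-0.02072116 -0.1405469  -0.00413707] 245.62818540476542
```

Emit:
drive_tool([
  {"hand":0.3,"offset":[0,0,-0.02],"angular":[0,0,-2]},
  {"hand":0.3,"offset":[0,0,-0.02],"angular":[0,0,-4]},
  {"hand":0.3,"offset":[0,0,-0.02],"angular":[0,0,-4]},
])

```text
time: 16.15
tool_pos: [0.5617, 0.172, 0.0707]
tcp_rot: [3.044, -0.772, -0.003]
wrist_force: [2.1, -0.1, -2.0]
width: 0.404
```

Emit:
drive_tool([
  {"hand":0.3,"offset":[0,0,0],"angular":[0,0,-2]},
  {"hand":0.3,"offset":[0,0,0],"angular":[0,0,-4]},
  {"hand":0.3,"offset":[0,0,0],"angular":[0,0,-4]},
])

```text
time: 16.52
tool_pos: [0.562, 0.1725, 0.0715]
tcp_rot: [3.016, -0.878, -0.002]
wrist_force: [-0.1, -0.7, -2.0]
width: 0.408
```

```bash
python3 - <<'E'
from h import *
s=bot.read_state();r=s['tcp_rot'];print(s['tool_pos'],s['wrist_force'],s['torque'],2*np.degrees(np.arctan2(r[1],r[0]))-90)
E
```

```text
[0.56203249 0.1725078  0.07153238] [-0.13404945 -0.74603342 -1.96268198] [ 0.0099371  -0.03984344 -0.0270261 ] -122.48314482499114
```

It looks as if the match was found; z dropped and the force fell back to weight only. Rotate back 3° and descend gently.

Emit:
drive_tool([
  {"hand":0.3,"offset":[0,0,0],"angular":[0,0,3]},
  {"hand":0.3,"offset":[0,0,-0.08],"angular":[0,0,3]},
  {"hand":0.3,"offset":[0,0,-0.16],"angular":[0,0,3]},
  {"hand":0.3,"offset":[0,0,-0.24],"angular":[0,0,3]},
])

```text
time: 17.02
tool_pos: [0.5627, 0.1726, 0.0696]
tcp_rot: [3.038, -0.799, -0.0]
wrist_force: [0.0, -0.6, -2.3]
width: 0.402
```

No resistance, so I continue down in small steps.

Emit:
drive_tool([
  {"hand":0.3,"offset":[0,0,-0.08],"angular":[0,0,0]},
  {"hand":0.3,"offset":[0,0,-0.16],"angular":[0,0,0]},
  {"hand":0.3,"offset":[0,0,-0.24],"angular":[0,0,0]},
  {"hand":0.3,"offset":[0,0,-0.32],"angular":[0,0,0]},
])

```text
time: 17.52
tool_pos: [0.5628, 0.1726, 0.0664]
tcp_rot: [-3.038, 0.799, 0.0]
wrist_force: [-0.4, 0.3, -2.6]
width: 0.404
```

Emit:
drive_tool([
  {"hand":0.3,"offset":[0,0,-0.08],"angular":[0,0,0]},
  {"hand":0.3,"offset":[0,0,-0.16],"angular":[0,0,0]},
  {"hand":0.3,"offset":[0,0,-0.24],"angular":[0,0,0]},
  {"hand":0.3,"offset":[0,0,-0.32],"angular":[0,0,0]},
])

```text
time: 18.02
tool_pos: [0.5628, 0.1726, 0.0632]
tcp_rot: [-3.038, 0.799, 0.0]
wrist_force: [-0.4, -0.1, -2.7]
width: 0.403
```

Emit:
drive_tool([
  {"hand":0.3,"offset":[0,0,-0.1],"angular":[0,0,0]},
  {"hand":0.3,"offset":[0,0,-0.2],"angular":[0,0,0]},
  {"hand":0.3,"offset":[0,0,-0.3],"angular":[0,0,0]},
  {"hand":0.3,"offset":[0,0,-0.4],"angular":[0,0,0]},
  {"hand":0.3,"offset":[0,0,-0.48],"angular":[0,0,0]},
])

```text
time: 18.65
tool_pos: [0.5628, 0.1726, 0.0584]
tcp_rot: [-3.038, 0.799, 0.0]
wrist_force: [-0.5, -0.5, -2.3]
width: 0.406
```

Emit:
drive_tool([
  {"hand":0.3,"offset":[0,0,-0.05],"angular":[0,0,0]},
  {"hand":0.3,"offset":[0,0,-0.1],"angular":[0,0,0]},
  {"hand":0.3,"offset":[0,0,-0.15],"angular":[0,0,0]},
])

```text
time: 19.02
tool_pos: [0.5628, 0.1726, 0.0573]
tcp_rot: [3.038, -0.798, -0.0]
wrist_force: [-2.0, -0.7, 1.8]
width: 0.404
```

Home contact came at z = 0.0573, about 15.5 mm below the rib-top contact, as expected. Now I swing +22.9° slowly, with the press relieved.

Emit:
drive_tool([
  {"hand":0.3,"offset":[0,0,0.03],"angular":[0,0,1]},
  {"hand":0.3,"offset":[0,0,0.03],"angular":[0,0,4]},
  {"hand":0.3,"offset":[0,0,0.03],"angular":[0,0,8]},
  {"hand":0.3,"offset":[0,0,0.03],"angular":[0,0,12]},
  {"hand":0.3,"offset":[0,0,0.03],"angular":[0,0,16]},
  {"hand":0.3,"offset":[0,0,0.03],"angular":[0,0,20]},
  {"hand":0.3,"offset":[0,0,0.03],"angular":[0,0,22.9]},
  {"hand":0.3,"offset":[0,0,0.03],"angular":[0,0,22.9]},
])

```text
time: 20.02
tool_pos: [0.5626, 0.172, 0.0573]
tcp_rot: [3.136, -0.18, -0.001]
wrist_force: [-0.9, -3.5, -0.9]
width: 0.408
```

Emit:
drive_tool([
  {"hand":0.3,"offset":[0,0,-0.03],"angular":[0,0,0]},
  {"hand":0.3,"offset":[0,0,-0.06],"angular":[0,0,0]},
  {"hand":0.3,"offset":[0,0,-0.06],"angular":[0,0,0]},
])

```text
time: 20.4
tool_pos: [0.5627, 0.172, 0.0573]
tcp_rot: [3.135, -0.18, -0.0]
wrist_force: [-3.3, -6.1, 4.6]
width: 0.406
```

```bash
python3 - <<'E'
from h import *
s=bot.read_state();r=s['tcp_rot'];print(s['tool_pos'],s['wrist_force'],s['torque'],2*np.degrees(np.arctan2(r[1],r[0]))-90)
E
```

```text
[0.56270723 0.17197729 0.05731901] [-3.33216118 -6.08410729  4.62652781] [-0.82465179  0.55215834 -0.01129636] -96.56318078989695
```

Yaw is now about -6.5° and the hub is seated. I release, then retreat straight up.

Emit:
drive_tool([
  {"hand":0.45,"offset":[0,0,0.03],"angular":[0,0,0]},
  {"hand":0.6,"offset":[0,0,0.03],"angular":[0,0,0]},
  {"hand":0.9,"offset":[0,0,0.03],"angular":[0,0,0]},
  {"hand":1,"offset":[0,0,0.03],"angular":[0,0,0]},
  {"hand":1,"offset":[0,0,0.03],"angular":[0,0,0]},
])

```text
time: 21.02
tool_pos: [0.5628, 0.1727, 0.057]
tcp_rot: [-3.136, 0.179, -0.0]
wrist_force: [1.0, -0.5, -0.8]
width: 1.0
```

Emit:
drive_tool([
  {"hand":1,"offset":[0,0,1],"angular":[0,0,0]},
  {"hand":1,"offset":[0,0,3],"angular":[0,0,0]},
  {"hand":1,"offset":[0,0,6],"angular":[0,0,0]},
  {"hand":1,"offset":[0,0,9],"angular":[0,0,0]},
  {"hand":1,"offset":[0,0,12],"angular":[0,0,0]},
  {"hand":1,"offset":[-2,0,14],"angular":[0,0,0]},
  {"hand":1,"offset":[-5,0,15],"angular":[0,0,0]},
  {"hand":1,"offset":[-5,0,15],"angular":[0,0,0]},
])

```text
time: 22.02
tool_pos: [0.5127, 0.173, 0.2102]
tcp_rot: [-3.135, 0.178, -0.006]
wrist_force: [-0.0, -0.9, -0.1]
width: 1.0
```

Emit:
drive_tool([
  {"hand":1,"offset":[0,0,0],"angular":[0,0,0]},
  {"hand":1,"offset":[0,0,0],"angular":[0,0,0]},
])

```text
time: 22.28
tool_pos: [0.5133, 0.1725, 0.2069]
tcp_rot: [3.136, -0.18, -0.0]
wrist_force: [0.3, 0.1, 0.7]
width: 1.0
```

```bash
python3 - <<'E'
from h import *
s=bot.read_state();print(s['tool_pos'],s['wrist_force'],s['width'],s['time'])
w=snap('wrist','w7');a=snap('scene','a7');b=snap('side','b7');N=np.array([.5625,.172,.105]);o=[]
p=w2px(w,N);print(p)
u,v=(p-[70,70]).clip(0).astype(int);x=cv2.resize(w['frame'][v:v+120,u:u+140],(466,400),interpolation=cv2.INTER_CUBIC);print(u,v,x.shape)
p=w2px(b,N);u,v=(p-[30,35]).astype(int);y=cv2.resize(b['frame'][v:v+75,u:u+62],(330,400),interpolation=cv2.INTER_CUBIC);print(u,v)
cv2.imwrite('pics/c9.png',np.hstack([x,y]))
E
```

```text
[0.51325883 0.17252023 0.20689805] [0.26899672 0.07716437 0.71779104] 0.9995039052334377 22.275
[248.27157439 129.51576095]
178 59 (400, 466, 3)
217 113
```

View pics/c9.png

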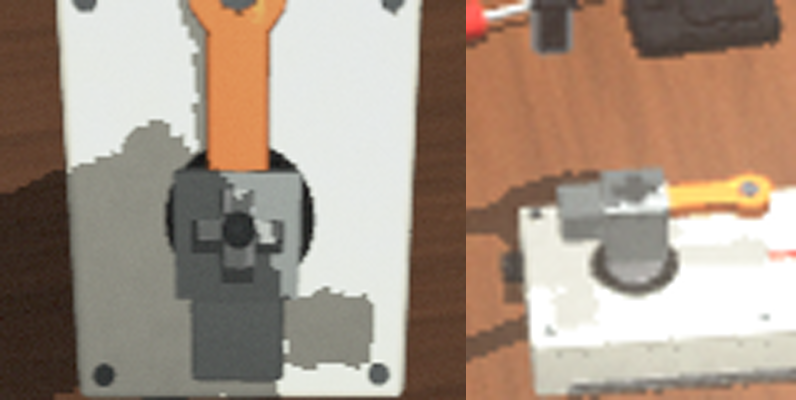

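```bash
python3 - <<'E'
from h import *
w=load('w7');W=lambda u,v,z:px2w(w,((u+.5)/3.33-.5+178,(v+.5)/3.33-.5+59),z)
deg=lambda a,b:np.degrees(np.arctan2(*(b-a)[1::-1]))
k=[W(*p,.105) for p in((175,172),(300,170),(298,298),(175,298))];c=sum(k)/4;t=W(238,0,.1)
print(c,deg(c,t),deg(k[1],k[0])-90,[np.hypot(*(k[i]-k[i-1])[:2]) for i in range(4)],np.hypot(*(t-c)[:2]))
print('box', deg(W(80,395,.045),W(58,0,.045)),deg(W(403,395,.045),W(418,0,.045)),deg(W(104,375,.045),W(84,3,.045)),deg(W(378,374,.045),W(391,3,.045)))
b=load('b7');a0,b0=load('scene'),load('side');a=load('a7')
print(bot.read_state()['joint_vel'].round(3))
for n,x,y in(('scene',a0,a),('side',b0,b)):
    d=cv2.threshold(cv2.absdiff(x['frame'],y['frame']).max(2),70,255,0)[1];m=cv2.connectedComponentsWithStats(d)[2]
    print(n,[list(map(int,r)) for r in m[1:] if r[4]>25])
E
```

```text
[0.56249482 0.17147868 0.105     ] -7.010333304330221 -5.630010046673348 [np.float64(0.03541765354162009), np.float64(0.035036046324707915), np.float64(0.03594437541008931), np.float64(0.035873341932567554)] 0.062237778307971364
box -6.641276328407869 -5.885350408904552 -6.28902828728171 -6.194320069292483
[ 0.    -0.001  0.001  0.     0.001  0.001]
scene [[221, 0, 76, 186, 5093], [325, 0, 10, 16, 47], [374, 0, 18, 18, 221], [345, 16, 25, 5, 53], [297, 39, 44, 23, 315], [268, 40, 14, 10, 50], [286, 41, 24, 9, 46], [307, 57, 64, 85, 2531], [301, 78, 29, 7, 121], [296, 124, 26, 18, 127], [328, 136, 30, 25, 284], [260, 140, 56, 134, 2532], [342, 177, 34, 54, 678], [199, 179, 16, 26, 258], [320, 186, 21, 33, 386], [208, 207, 8, 7, 42]]
side [[29, 0, 31, 15, 84], [95, 0, 5, 13, 43], [183, 0, 32, 33, 530], [218, 0, 8, 10, 45], [230, 0, 25, 16, 229], [245, 0, 100, 149, 5323], [7, 3, 20, 11, 38], [226, 8, 28, 16, 62], [0, 29, 72, 145, 6419], [216, 34, 29, 89, 1466], [310, 91, 17, 12, 43], [193, 146, 81, 17, 411], [104, 165, 37, 26, 492], [66, 173, 23, 12, 211], [205, 175, 16, 9, 50], [38, 178, 20, 4, 35], [90, 180, 13, 14, 72], [10, 184, 17, 9, 33], [34, 185, 37, 34, 268], [205, 187, 12, 24, 86], [7, 189, 29, 34, 352], [306, 193, 7, 12, 30], [93, 197, 16, 27, 263], [126, 197, 69, 30, 981], [198, 199, 7, 12, 29], [108, 213, 13, 15, 121], [91, 236, 7, 16, 59], [237, 247, 40, 29, 365]]
```

Centre, yaw and size all check out: the hub is at (0.5625, 0.1715), and its yaw of about -6.3° is parallel to the drive. The image differences are mostly the robot and its shadow. I hand in.

```bash
python3 - <<'E'
from workcell import bot
print(bot.finish_job())
E
```

```text
the job is handed in; nothing more can be done
None
```

The pan arm is on the white drive's shaft, seated on the shoulder, pointing along the red line and released. I handed the job in after about 22 s of robot time; no verdict is reported.

**What I did:**
- I took the farther of the two levers. The first grip closed on nothing, because the fingertips sat about 26 mm higher than the reported tool position. I went 20 mm lower and the second grip held.
- I lowered the arm until it rested on the ribs with about 3 N of net upward force. A small turn each way found the match, and it then slid about 15.5 mm down to the shoulder without resistance.
- I swung it with the shaft by 22.9° and let go. The highest readings I saw were about 5 N vertical and 7 N sideways.

**Last checks:**
- **Position:** the hub centre is within about 1 mm of the measured shaft axis, and the nose is visible in the bore.
- **Direction:** two measures gave a yaw of -5.6° and -7.0°, against about -6.3° for the drive. The limit is 8.6°, and the orange end is on the red-line side.
- **Height:** I judged this from the contact force and travel only, not from a direct measurement. The expected travel from rib top to shoulder is 16 mm.
- **Robot:** it is at rest, clear of everything, with the wrist force near zero.
- **Bystanders:** I did not measure their final positions. The before-and-after image difference was dominated by the robot and its shadow, so it doesn't settle this. No contact with them was felt.

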